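# Close the clean-out hatch of a nest box

### The arm

A 6-joint arm with a two-finger parallel gripper is mounted at the origin on the work surface. World frame = base frame: x ahead of the robot, y to its left, z up, the work surface at z = 0. Lengths are in m, angles in rad, forces in N, time in s.
With the tool pointing down it reaches from about 0.425 to 0.95 m from the base axis. Payload 3.5 kg.
Tool frame: the origin (TCP) lies between the finger pads; the fingertips stand 19 mm ahead of it and the grasp point (between the pads) is the TCP (ctrl.nose_length is the distance from the TCP to the fingertips, in m); z points along the fingers, y is the line along which they close (so a half turn about z gives the same grasp; the last joint's range is limited). The gripper opens to 85 mm and grips with 20 to 120 N. Pads are 22 mm wide; open, the fingers measure 114 mm over their backs; the gripper's body (76 mm by 85 mm) begins 54 mm behind the grasp point. The pads swing forward as they close: fully open they stand 13 mm farther back than shut.
Start: joints at [0.988, 0.286, 1.577, -0, 1.279, -0.15], TCP at [0.283, 0.613, 0.25] pointing down, gripper open.
Joint ranges: [-2.77, 2.77], [-0.9, 2.22], [0.21, 2.48], [-1.53, 4.67], [0.24, 2.81], [-2.84, 2.84]. Speed limits (rad/s): [2.79, 2.79, 3.14, 3.14, 3.14, 3.14].

### API

Orientations are given as a unit quaternion [x, y, z, w].
In Python, from plant import ctrl gives the robot as it stands.
- The arm moves only by the tool apply_moves, never from a script. Its argument "series" is a list of rows, each a list of 6 numbers: the shift along the world's x, y, z scaled (see below), then the turn, a rotation vector about the world's x, y, z scaled (see below). A call has 1 to 20 rows; each row is the pose to reach, as a shift and turn from the pose commanded when the call began; what a row does not reach only later rows make up. The controller multiplies each number of a shift by 0.8 m and each number of a turn by 45 degrees. A row lasts 1/8 s, in which the tool goes at most 62.5 mm and 10.7 degrees, less where a joint would pass 70% of its speed; a pose out of reach is approached as far as the arm can. A call with a number of a shift or a turn outside -1 to 1 is refused whole. A call with a gripper value outside its range is refused whole. "jaw" is the opening, from 0 (shut) to 1 (fully open), set as the call begins (left out, the last holds). The fingers move at their own pace and stop on an object; "squeeze" is the grip in N (left out, the last holds). Time passes only in rows, so rows that repeat a pose let the fingers close. It gives the time, the measured TCP pose, the force, the opening and the grip force at its end, in the units of the state.
- ctrl.get_state(): the state, without advancing time (a new reading comes with each control period).
- ctrl.read_camera(name): name is "scene" or "top" or "wrist"; returns the picture (400x640x3 uint8, red, green, blue); there is no depth.
- ctrl.get_calibration(name): a dict with "fx", "fy", "cx", "cy" (pixels), "dist_coeffs" ([k1, k2, p1, p2, k3] as OpenCV has them; the pictures are not rectified), "xyz" and "orientation" of the camera in the world; the wrist camera has in their place "hand_eye" (4x4, takes a point from camera to tool coordinates, whose origin is the TCP and whose axes are the flange's). Camera axes: x right, y up, looking along -z (the intrinsics and any distortion apply to the point x, -y, -z); pixel columns grow to the right and rows downward; lengths in m; the calibration is good to about 2 mm. A picture is of the moment at which its call begins: read the wrist's pose just before it. get_calibration takes no time and is no camera call.
- ctrl.sign_off(): hands the job in; it is judged then, once.
Trained networks look in the newest picture that a camera, given by its name, has taken for a name from the list of things; names that differ only in an ending like _2 or _b are one class to them, and where a whole thing is asked for, a point or a joint stands for the part that bears it (a point fixed in the world has none). Each returns a list of dicts, best first, with "p" (0 to 1); they miss things now and then, are a little off and sometimes report something else, mostly with a low value. They report only what shows in the picture. A call takes as long as a camera call. They do not tell look-alikes from the thing itself.
- ctrl.boxes_of(thing, camera): "xy" ([column, row] as shares, 0 to 1, of the picture: columns of its width, rows of its height, amid what is visible of it).
- ctrl.silhouettes(thing, camera): "pixels" (400x640 bool, what is visible of it) and "xy" ([column, row] as shares, 0 to 1, of the picture: columns of its width, rows of its height, amid what is visible of it).
The state is a dict: "time": time; "qpos": joint angles; "dq": joint speeds; "joint_efforts": joint torques, N m; "eef_pos": TCP position; "tcp_rot": TCP orientation; "contact_force": force on the tool from outside, world axes, zero at the start; "wrist_torque": the same for the moment, N m; "opening": opening from 0.0 (shut) to 1.0 (fully open); "finger_force": force on a finger pad.
Only numpy, scipy, OpenCV 4.12 (cv2) and the standard library are available. Lean on these libraries where they do the work, as an engineer would, in place of code of your own. Each camera call takes 0.05 s, during which the arm holds its last target. There are 200 camera calls.

### The job

Push the loose round wooden hatch across the nest box's back panel with your fingertips until it drops flat into its round recess, then push the little wooden turn-button round so that it lies across the hatch, pointing at its middle. Only push: never pick up the hatch, and leave everything else where it stands.

Things in the scene. Friction and masses are not known exactly. Their poses are not given: they have to be found in the camera images.
- nestbox: White house-shaped nest box lying on the bench, its back panel level on top, 110 mm above the bench; held fast by steel bench dogs, it does not move. Origin on the bench under the middle of the panel; +x runs along the panel towards the roof end, +y across it, z up. The flat panel is x -110 to +110 mm, y -80 to +80 mm; beyond x = +110 mm the level top goes on as a gable narrowing to a point at x = 190 mm, edged with brown roof boards that end 3 mm lower.
- recess (a point): Centre of the round recess, at the level of the panel's top: 64 mm across, 8 mm deep, flat floor with a black round patch, at x = -40 mm, y = 0 of the nest box. Its axes are those of the nest box.
- hatch: Loose flat wooden disc, 60 mm across, 8 mm thick, about 25 g, lying on the panel on the roof side of the recess; origin at the centre of its underside. Seated in the recess, its top is flush with the panel.
- button (a joint): Angle of the turn-button (rad) about its upright screw. 0: points along the nest box's -y, straight across the recess centre; growing values swing it away, clockwise seen from above: at 1.57 it points along the nest box's -x. It starts swung away, turns from -0.5 to 2.2 with light friction (under 1 N at its tip) and stays where it is left.
- button_pivot (a point): Screw axis of the turn-button, at the top face of its bar, beside the recess at x = -40 mm, y = +58 mm of the nest box. The wooden bar is 14 mm wide and 8 mm thick, its underside 2 mm and its top 10 mm above the panel; it reaches 46 mm from the screw on the long side and 12 mm on the short side.
- button_tip (a point): Middle of the long end of the turn-button, at its top face, 46 mm from the screw axis.
- dowel: Bystander: upright wooden dowel, 16 mm across, 45 mm high, standing on the panel in the corner at about x = -88 mm, y = -58 mm of the nest box; origin under its centre.
- glue: Bystander: white glue bottle, 56 mm across, 150 mm high, on the bench on the nest box's -y side; origin under its centre.
- paintjar: Bystander: glass jar, 60 mm across, 70 mm high, on the bench on the nest box's -y side; origin under its centre.
- tape: Bystander: yellow tape measure, 70 x 36 x 62 mm high, on the bench on the nest box's +y side; origin under its centre.
- plug: Bystander: hole-saw plug, a wooden disc 44 mm across and 18 mm high, on the bench beside the roof; origin under its centre.
- sander: Bystander: sanding block 100 x 60 x 37 mm, on the bench on the nest box's +y side; origin under its centre.
- driver: Bystander: screwdriver, 190 mm long, lying on the bench on the robot's right; origin under its middle.
Mind the look-alikes: they are no part of the job. Leave any purple or turquoise look-alike of the hatch alone.

How it is judged:
On the way, in this order (a step that is already met when the one before it is completed fails the run):
1. the hatch has dropped flat into the recess (horizontal distance between hatch and recess below 0.004 m and z of hatch in the frame of recess below -0.006 m and angle between hatch's own z axis and vertical below 0.06 rad), for 0.2 s.
2. the turn-button lies across the seated hatch (all of step 1 and value of joint button between -0.35 and 0.35 rad), for 0.2 s.
At the end, for the whole second after the job is handed in: The hatch lies flat in the recess (within 4 mm of its centre, at least 6 mm of its 8 mm depth down, tilted less than 0.06 rad), at rest, and the turn-button points within 0.35 rad of straight across it (all of step 2 and linear speed of hatch below 0.01 m/s); the robot touches nothing.
It fails at once if the hatch was lifted (more than 10 mm above the panel) or stood on edge (z of hatch in the frame of recess above 0.01 m or angle between hatch's own z axis and vertical above 0.9 rad).
It fails at once if the hatch was pushed off the nest box (z of hatch in the frame of recess below -0.03 m).
It fails at once if a bystander was moved by more than 20 mm (distance of any of dowel, glue, paintjar, tape, plug, sander, driver from where it was at the start of the episode above 0.02 m).
It also fails if it takes over 51 s, if anything falls off the work surface, if the arm or the gripper's body presses on something with over 40 N, if the wrist force passes 120 N, or if a joint passes its speed limit or range.

## Working session

There is one attempt and no reset: what is moved stays moved. The work goes in short steps, Python scripts to look and compute and a tool call to move; the robot and the scene stay as the last step left them, time stands still between calls to the robot, and variables do not carry over. Pictures are saved under pics/ and viewed, at most 10 in all, crops included, and the job is handed in when it is done.

Besides the shell and the picture viewer there is one more tool, called after "Emit:" as name(argument=value, ...) on one line, values as JSON. apply_moves: Moves the arm, as the interface text tells. Shifts and turns lie within -1 to 1; 1 stands for 0.8 m of shift or 45 degrees of turn. Its arguments: {"type":"object","properties":{"series":{"type":"array"},"jaw":{"type":"number"},"squeeze":{"type":"number"}},"required":["series"]}

```bash
mkdir -p pics; ls
python3 - <<'E'
from plant import ctrl
import cv2
s=ctrl.get_state();print(s['time'],s['eef_pos'],s['tcp_rot'],s['opening'])
for c in('scene','top'):
    im=ctrl.read_camera(c);cv2.imwrite(f'pics/{c}0.png',im[:,:,::-1])
    print(ctrl.get_calibration(c))
    for t in('hatch','button','nestbox','dowel','recess'):
        try:
            for d in ctrl.boxes_of(t,c)[:4]:print(c,t,round(d['p'],2),d['xy'][0]*640,d['xy'][1]*400)
        except Exception as e:print(t,e)
E
```

```text
pics
0.0 [0.28273419 0.61225214 0.24892855] [ 2.14695734e-01  9.76680255e-01 -1.11331196e-03 -4.27199167e-04] 1.003904815317046
{'fx': 469.7904702167731, 'fy': 469.7904702167731, 'cx': 321.43848734463603, 'cy': 200.8365311017367, 'dist_coeffs': array([-0.0506085,  0.       ,  0.       ,  0.       ,  0.       ]), 'xyz': array([ 1.19202067, -0.55555986,  0.96607947]), 'orientation': array([0.33500254, 0.16129824, 0.41151966, 0.83211042])}
scene hatch 0.72 281.08799999999997 241.6
scene hatch 0.7 374.59200000000004 204.0
scene hatch 0.53 309.696 180.0
scene button 0.58 348.22400000000005 173.92000000000002
scene nestbox 0.67 368.70399999999995 221.4
scene dowel 0.37 347.072 171.8
scene recess 0.86 367.48800000000006 216.0
scene recess 0.29 347.776 173.4
scene recess 0.2 435.77599999999995 208.07999999999998
{'fx': 452.0890543010519, 'fy': 452.0890543010519, 'cx': 319.9800677641672, 'cy': 198.21733674557672, 'dist_coeffs': array([-0.0985681,  0.       ,  0.       ,  0.       ,  0.       ]), 'xyz': array([ 0.40695958, -0.00979738,  1.15536764]), 'orientation': array([ 0.03443229, -0.03355515, -0.70509026,  0.70748582])}
top hatch 0.86 379.776 197.2
top hatch 0.78 287.87199999999996 143.2
top hatch 0.75 300.672 248.07999999999998
top button 0.47 288.704 197.8
top button 0.31 225.216 132.68
top nestbox 0.61 301.184 155.92
top recess 0.62 300.096 157.48
```

Run:
```python
import cv2
a=cv2.imread('pics/top0.png')[60:290,170:440]
cv2.imwrite('pics/top0c.png',cv2.resize(a,None,fx=2.6,fy=2.6,interpolation=cv2.INTER_CUBIC))
```

```text
(no output)
```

View pics/scene0.png

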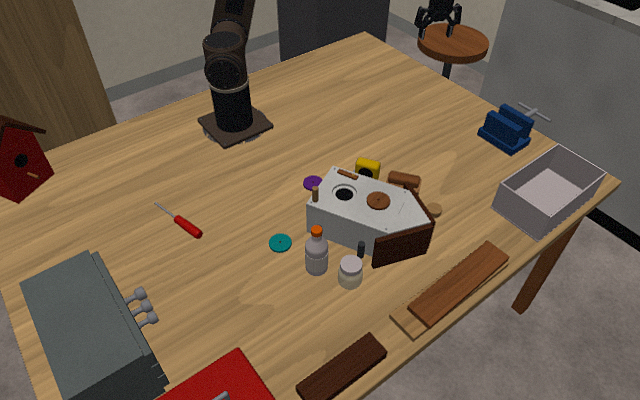

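View pics/top0c.png

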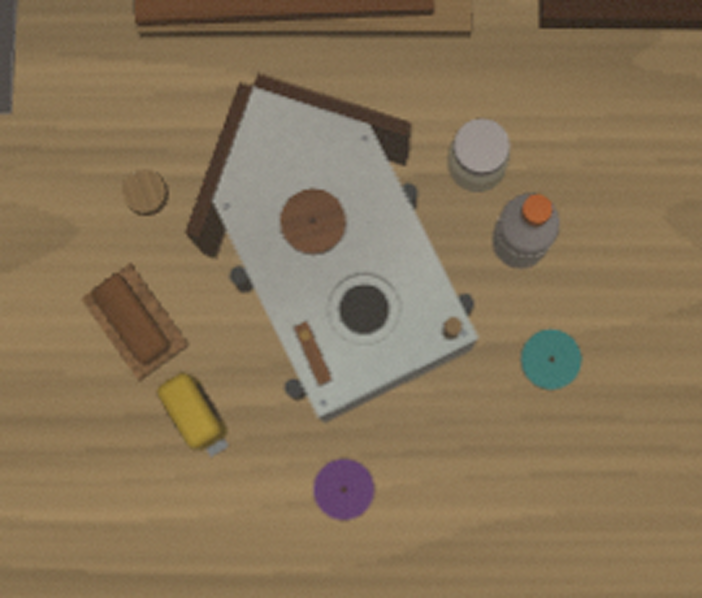

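The top view shows the brown hatch at crop (313,221), the recess at (364,309), the button pivot at (306,336) with its tip at (326,384), and the dowel at (452,327). Purple and turquoise discs lie on the bench. Next I'll work out their positions.

```bash
cat > h.py <<'E'
import numpy as np,cv2
from scipy.spatial.transform import Rotation as R
from scipy.optimize import least_squares
from plant import ctrl
def cam(name,s=None):
    c=ctrl.get_calibration(name);K=np.array([[c['fx'],0,c['cx']],[0,c['fy'],c['cy']],[0,0,1]]);D=np.array(c['dist_coeffs'])
    if name=='wrist':
        T=np.eye(4);T[:3,:3]=R.from_quat(s['tcp_rot']).as_matrix();T[:3,3]=s['eef_pos'];T=T@np.array(c['hand_eye'])
        return K,D,T[:3,:3],T[:3,3]
    return K,D,R.from_quat(c['orientation']).as_matrix(),np.array(c['xyz'])
F=np.diag([1,-1,-1.])
def proj(P,C):
    K,D,r,t=C;p=(np.atleast_2d(P)-t)@r@F
    return cv2.projectPoints(p.reshape(-1,1,3),np.zeros(3),np.zeros(3),K,D)[0].reshape(-1,2)
def onplane(px,z,C):
    K,D,r,t=C;u=cv2.undistortPoints(np.array(px,float).reshape(-1,1,2),K,D).reshape(-1,2)
    d=np.c_[u,np.ones(len(u))]@F@r.T
    return t+d*((z-t[2])/d[:,2])[:,None]
def box(x,y,a,p):  # box coords (N,3) -> world
    p=np.atleast_2d(p).astype(float);c,s=np.cos(a),np.sin(a)
    return np.c_[x+c*p[:,0]-s*p[:,1],y+s*p[:,0]+c*p[:,1],p[:,2]]
def unbox(x,y,a,w):
    w=np.atleast_2d(w);c,s=np.cos(a),np.sin(a);d=w[:,:2]-[x,y]
    return np.c_[c*d[:,0]+s*d[:,1],-s*d[:,0]+c*d[:,1]]
E
python3 - <<'E'
from h import *
C=cam('top')
px=lambda l:np.array(l)/2.6+[170,60]
im=px([[364,309],[320,418],[476,341],[306,336]])
M=np.array([[-.04,0,.11],[-.11,.08,.11],[-.11,-.08,.11],[-.04,.058,.12]])
f=lambda v:(proj(box(*v,M),C)-im).ravel()
r=least_squares(f,[.5,.05,.5]);print(r.x,np.degrees(r.x[2]),f(r.x))
w=onplane(px([[313,221]]),.118,C);print('hatch',w,unbox(*r.x,w)*1e3)
w=onplane(px([[326,384]]),.12,C);print('tip',w,unbox(*r.x,w)*1e3)
w=onplane(px([[452,327]]),.155,C);print('dowel',w,unbox(*r.x,w)*1e3)
S=cam('scene');print(proj(box(*r.x,[[-.04,0,.11],[-.04,.058,.12]]),S))
print(ctrl.nose_length, ctrl.get_calibration('wrist'))
print(r.x, np.degrees(R.from_quat(ctrl.get_state()['tcp_rot']).as_euler('xyz')))
E
```

```text
[0.58875648 0.03268717 0.45943043] 26.323424350369315 [ 0.07130935  0.10388305 -0.81417302  0.21628439  1.06662193 -0.44230474
 -0.31543427  0.10451534]
hatch [[0.63171604 0.06123306 0.118     ]] [[51.1632065   6.53594027]]
tip [[0.48479885 0.04808303 0.12      ]] [[-86.35065506  59.89811715]]
dowel [[ 0.53153741 -0.06150448  0.155     ]] [[-93.05387411 -59.05137128]]
[[343.47610518 190.37642059]
 [352.67449687 173.76718786]]
0.019 {'fx': 312.1080749365367, 'fy': 312.1080749365367, 'cx': 315.6733205521577, 'cy': 202.3007966062925, 'dist_coeffs': array([-0.05485389,  0.        ,  0.        ,  0.        ,  0.        ]), 'hand_eye': array([[-2.26597454e-03,  9.53117680e-01,  3.02591395e-01,
         7.92801446e-02],
       [ 9.99997410e-01,  2.09551906e-03,  8.87971049e-04,
        -6.29378087e-04],
       [ 2.12254869e-04,  3.02592624e-01, -9.53119960e-01,
        -1.23775579e-01],
       [ 0.00000000e+00,  0.00000000e+00,  0.00000000e+00,
         1.00000000e+00]])}
[0.58875648 0.03268717 0.45943043] [-1.79998835e+02 -4.67347042e-04  1.55204622e+02]
```

Emit:
apply_moves(series=[[0.49, -0.657, 0, 0, 0, 1], [0.49, -0.657, 0, 0, 0, 1], [0.49, -0.657, 0, 0, 0, 1], [0.49, -0.657, 0, 0, 0, 1], [0.49, -0.657, 0, 0, 0, 1], [0.49, -0.657, 0, 0, 0, 1], [0.49, -0.657, 0, 0, 0, 1], [0.49, -0.657, 0, 0, 0, 1], [0.49, -0.657, 0, 0, 0, 1], [0.49, -0.657, 0, 0, 0, 1], [0.49, -0.657, 0, 0, 0, 1], [0.49, -0.657, 0, 0, 0, 1], [0.49, -0.657, 0, 0, 0, 1], [0.49, -0.657, 0, 0, 0, 1]], jaw=0.42)

```text
time: 2.35
eef_pos: [0.6744, 0.0886, 0.2505]
tcp_rot: [-0.176, 0.984, 0.0, -0.0]
contact_force: [-0.6, -0.9, -0.4]
opening: 0.418
finger_force: 0.0
```

Emit:
apply_moves(series=[[0, 0, 0, 0, 0, 0.227], [0, 0, 0, 0, 0, 0.227], [0, 0, 0, 0, 0, 0.227], [0, 0, 0, 0, 0, 0.227]])

```text
time: 2.85
eef_pos: [0.6749, 0.0875, 0.2504]
tcp_rot: [-0.262, 0.965, -0.0, 0.0]
contact_force: [0.2, -0.4, 0.2]
opening: 0.419
finger_force: 0.0
```

Run:
```python
from h import *
s=ctrl.get_state();im=ctrl.read_camera('wrist');cv2.imwrite('pics/w1.png',im[:,:,::-1])
import pickle;pickle.dump(s,open('s1.pkl','wb'))
print(s['time'],s['eef_pos'],np.degrees(R.from_quat(s['tcp_rot']).as_euler('xyz')),s['opening'],s['contact_force'])
C=cam('wrist',s)
for t in('hatch','recess','button_pivot','button_tip'):
    try:
        for d in ctrl.boxes_of(t,'wrist')[:3]:
            p=np.array(d['xy'])*[640,400];print(t,round(d['p'],2),p,onplane([p],.118,C))
    except Exception as e:print(t,e)
v=(.58876,.03269,.45943)
print(proj(box(*v,[[-.04,0,.11],[-.04,.058,.12],[.0512,.0065,.118],[-.11,.08,.11],[-.11,-.08,.11]]),C))
```

```text
2.85 [0.67493561 0.0874965  0.25039625] [-1.79996458e+02  2.41240605e-03 -1.49632271e+02] 0.41940650421912923 [ 0.19669322 -0.36055092  0.22058105]
hatch 0.61 [318.912 139.92 ] [[0.62922802 0.06498105 0.118     ]]
recess 0.63 [316.288 138.52 ] [[0.62932959 0.06257502 0.118     ]]
button_pivot 0.78 [390.912  23.6  ] [[0.52801132 0.06761082 0.118     ]]
button_tip 0.93 [393.024  19.88 ] [[0.52507699 0.06755824 0.118     ]]
[[312.83585002  18.424025  ]
 [391.38917234  21.39045151]
 [313.33164356 140.29375562]
 [429.42745262 -75.42186156]
 [208.1820037  -92.44889392]]
```

View pics/w1.png

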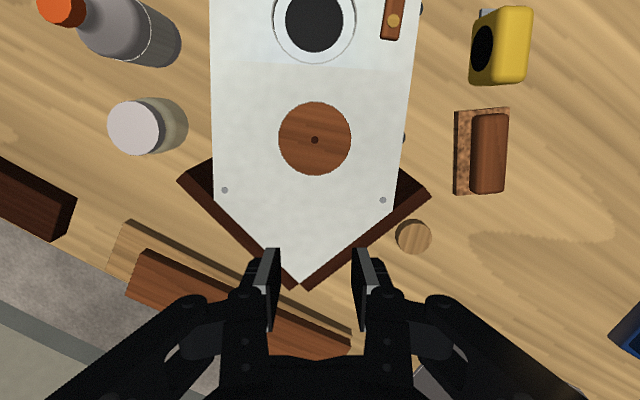

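The wrist view has the hatch at (315,139), the recess at about (314,21), the screw at (393,20), panel edges (209,0)-(214,200) and (419,0)-(391,212). This agrees with the top-view model. I'll refine it with circle and line fits.

Run:
```python
from h import *
import pickle
s=pickle.load(open('s1.pkl','rb'));C=cam('wrist',s);im=cv2.imread('pics/w1.png').astype(int)
def circ(P):
    P=P[:,:2];r=least_squares(lambda v:np.hypot(*(P-v[:2]).T)-v[2],[*P.mean(0),.03],loss='soft_l1',f_scale=.001);return r.x
m=((im[:,:,2]-im[:,:,0]>35)).astype(np.uint8);m[:95]=0;m[185:]=0;m[:,:265]=0;m[:,365:]=0
c=max(cv2.findContours(m,0,1)[0],key=cv2.contourArea).reshape(-1,2)
h=circ(onplane(c,.118,C));print('hatch',h)
b=(im.max(2)<70).astype(np.uint8);b[100:]=0;b[:,:270]=0;b[:,:][:,360:]=0
c=max(cv2.findContours(b,0,1)[0],key=cv2.contourArea).reshape(-1,2);c=c[c[:,1]>1]
q=circ(onplane(c,.102,C));print('patch',q)
print('rim',circ(onplane([[314.5,63.5],[271.5,22],[357.5,22],[283,51],[346,51]],.11,C)))
pv=onplane([[393,20.5]],.121,C);print('pivot',pv,'rec->pivot',np.hypot(*(pv[0,:2]-q[:2])),'ang',np.degrees(np.arctan2(*(pv[0,:2]-q[:2])[::-1]))-90)
for e in([[209,0],[214,200]],[[419,0],[391.5,212]]):
    w=onplane(e,.11,C);d=w[0]-w[1];n=np.array([-d[1],d[0]])/np.hypot(d[0],d[1]);print('edge ang',np.degrees(np.arctan2(d[1],d[0])),'dist rec',n@(q[:2]-w[0,:2]))
u=q[:2]-h[:2];print('push',np.hypot(*u),np.degrees(np.arctan2(u[1],u[0])))
# finger tips visible: project expected tip positions
print(proj(s['eef_pos']+R.from_quat(s['tcp_rot']).apply([[.011,.018,.019],[.011,-.018,.019]]),C))
```

```text
hatch [0.63065592 0.06155811 0.02914115]
patch [0.5524797  0.01538738 0.02226647]
rim [0.55237966 0.0161015  0.03307231]
pivot [[0.52638447 0.06755168 0.121     ]] rec->pivot 0.05832730920045376 ang 26.576544702801414
edge ang -153.35559914849188 dist rec -0.07979408150869546
edge ang -153.0929228169228 dist rec 0.07875068814964167
push 0.09079238901578644 -149.43398257149644
[[349.53660942 245.28132272]
 [277.94382222 245.4211681 ]]
```

Emit:
apply_moves(series=[[0, 0, -0.06, 0, 0, 0], [0, 0, -0.11, 0, 0, 0], [0, 0, -0.135, 0, 0, 0], [0, 0, -0.143, 0, 0, 0], [0, 0, -0.143, 0, 0, 0], [0, 0, -0.143, 0, 0, 0]])

```text
time: 3.85
eef_pos: [0.6763, 0.0872, 0.1382]
tcp_rot: [-0.262, 0.965, -0.001, 0.002]
contact_force: [0.1, -0.4, -0.2]
opening: 0.427
finger_force: 0.0
```

Emit:
apply_moves(series=[[0, 0, -0.0025, 0, 0, 0], [0, 0, -0.005, 0, 0, 0], [0, 0, -0.005, 0, 0, 0]])

```text
time: 4.22
eef_pos: [0.6749, 0.0872, 0.1318]
tcp_rot: [-0.262, 0.965, 0.0, -0.0]
contact_force: [0.3, -0.2, -0.8]
opening: 0.418
finger_force: 0.0
```

Run:
```python
from h import *
s=ctrl.get_state();im=ctrl.read_camera('wrist');cv2.imwrite('pics/w2.png',im[:,:,::-1])
print(s['time'],s['eef_pos'],s['contact_force'])
C=cam('wrist',s);print(proj([[.5525,.0156,.11],[.6307,.0616,.118]],C))
print(proj(s['eef_pos']+R.from_quat(s['tcp_rot']).apply([[.011,.018,.019],[.011,-.018,.019]]),C))
```

```text
4.225 [0.67490591 0.0871825  0.13175212] [ 0.25236496 -0.22748433 -0.81811556]
[[313.11741689 -57.20295155]
 [314.00634292 168.85658104]]
[[349.53513249 245.28073566]
 [277.94209553 245.42059495]]
```

View pics/w2.png

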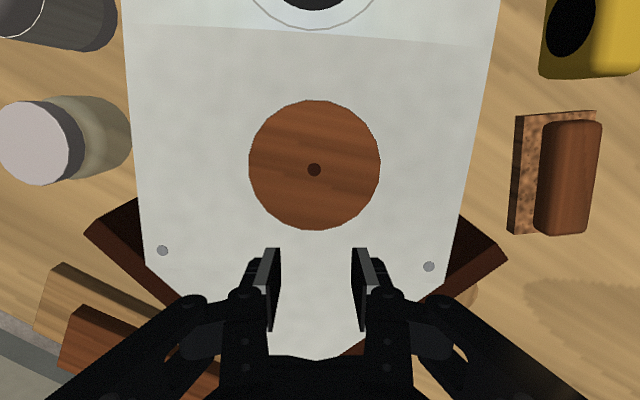

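Here the hatch centre is at (314,167), the fingertips at columns 279 and 352, row 248, and the recess rim is at the top (314,30). The approach is well centred. Next I'll feel for the panel.

Emit:
apply_moves(series=[[0, 0, -0.0015, 0, 0, 0], [0, 0, -0.003, 0, 0, 0], [0, 0, -0.003, 0, 0, 0]])

```text
time: 4.65
eef_pos: [0.675, 0.0872, 0.1293]
tcp_rot: [-0.262, 0.965, 0.0, -0.0]
contact_force: [-0.3, -0.3, -0.0]
opening: 0.419
finger_force: 0.0
```

Emit:
apply_moves(series=[[0, 0, -0.001, 0, 0, 0], [0, 0, -0.002, 0, 0, 0], [0, 0, -0.002, 0, 0, 0]])

```text
time: 5.03
eef_pos: [0.6752, 0.0872, 0.1281]
tcp_rot: [-0.262, 0.965, -0.0, 0.0]
contact_force: [-1.3, 1.0, 1.4]
opening: 0.42
finger_force: 0.4
```

Emit:
apply_moves(series=[[0, 0, -0.001, 0, 0, 0], [0, 0, -0.001, 0, 0, 0]])

```text
time: 5.28
eef_pos: [0.6752, 0.0872, 0.1281]
tcp_rot: [-0.262, 0.965, -0.0, 0.0]
contact_force: [-2.3, -0.7, 6.0]
opening: 0.415
finger_force: 2.7
```

Emit:
apply_moves(series=[[0, 0, 0.005, 0, 0, 0], [-0.0065, -0.0038, 0.005, 0, 0, 0], [-0.013, -0.0076, 0.005, 0, 0, 0], [-0.0195, -0.0115, 0.005, 0, 0, 0], [-0.026, -0.0153, 0.005, 0, 0, 0], [-0.0325, -0.0192, 0.005, 0, 0, 0], [-0.039, -0.023, 0.005, 0, 0, 0], [-0.0455, -0.0268, 0.005, 0, 0, 0], [-0.052, -0.0307, 0.005, 0, 0, 0], [-0.0585, -0.0345, 0.005, 0, 0, 0], [-0.065, -0.0384, 0.005, 0, 0, 0], [-0.0715, -0.0422, 0.005, 0, 0, 0], [-0.078, -0.046, 0.005, 0, 0, 0], [-0.0845, -0.0499, 0.005, 0, 0, 0], [-0.091, -0.0537, 0.005, 0, 0, 0], [-0.0975, -0.0575, 0.005, 0, 0, 0], [-0.102, -0.0602, 0.005, 0, 0, 0], [-0.105, -0.062, 0.005, 0, 0, 0], [-0.105, -0.062, 0.005, 0, 0, 0]])

```text
time: 7.65
eef_pos: [0.5909, 0.0375, 0.1311]
tcp_rot: [-0.262, 0.965, 0.0, -0.0]
contact_force: [0.5, -0.5, 0.1]
opening: 0.419
finger_force: 0.0
```

```bash
cat > look.py <<'E'
from h import *
import sys
s=ctrl.get_state();im=ctrl.read_camera('wrist');cv2.imwrite(f'pics/{sys.argv[1]}.png',im[:,:,::-1])
print(s['time'],s['eef_pos'],s['contact_force'])
C=cam('wrist',s);im=im.astype(int);cc=proj([[.5525,.0156,.118]],C)[0];print('recess px',cc)
m=(im[:,:,0]-im[:,:,2]>35).astype(np.uint8);m[int(cc[1])+95:]=0;m[:60]=0;m[:,:230]=0;m[:,400:]=0
c=max(cv2.findContours(m,0,1)[0],key=cv2.contourArea);c=cv2.convexHull(c).reshape(-1,2)
for z in(.118,.110):
    P=onplane(c,z,C)[:,:2];P=P
    r=least_squares(lambda v:np.hypot(*(P-v[:2]).T)-v[2],[*P.mean(0),.03],loss='soft_l1',f_scale=.001).x;print(z,r,'to recess mm',(np.array([.5525,.0156])-r[:2])*1e3)
E
python3 look.py w3
```

```text
7.65 [0.59092478 0.03747939 0.13112062] [ 0.47115007 -0.50567521  0.11428079]
recess px [314.63096018 184.08051841]
0.118 [0.55796347 0.01931746 0.02975824] to recess mm [-5.4634703  -3.71745643]
0.11 [0.56005229 0.02053531 0.03149751] to recess mm [-7.5522872  -4.93531082]
```

View pics/w3.png

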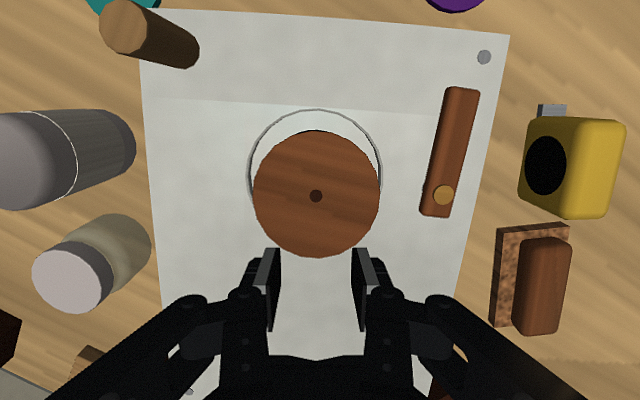

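The hatch is at (316,194), centred on the recess rim (315,~180) and about 6.6 mm short.

Emit:
apply_moves(series=[[-0.002, -0.0012, 0, 0, 0, 0], [-0.004, -0.0024, 0, 0, 0, 0], [-0.0055, -0.0033, 0, 0, 0, 0], [-0.007, -0.0041, 0, 0, 0, 0], [-0.0085, -0.005, 0, 0, 0, 0], [-0.0085, -0.005, 0, 0, 0, 0]])

```text
time: 8.45
eef_pos: [0.5842, 0.0335, 0.1311]
tcp_rot: [-0.262, 0.965, 0.0, -0.0]
contact_force: [-0.6, 0.7, 0.9]
opening: 0.417
finger_force: 0.0
```

```bash
python3 look.py w4
```

```text
8.45 [0.58417694 0.03351855 0.13112201] [-0.59941886  0.67622613  0.93180764]
recess px [314.69079232 200.61154818]
0.118 [0.5511936  0.01545585 0.02795719] to recess mm [1.30640441 0.14414645]
0.11 [0.55328141 0.01668056 0.02959092] to recess mm [-0.78141352 -1.08056271]
```

View pics/w4.png

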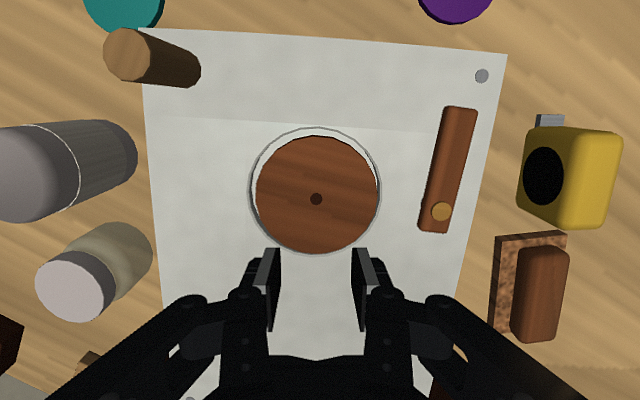

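The hatch's apparent radius matches the 0.110 plane, so it has dropped flat, about 1 mm off centre. The button runs from (441,211) to (461,107). Next I'll lift, shut the jaw and go outside the button's tip.

Emit:
apply_moves(series=[[0.004, 0.002, 0.03, 0, 0, 0], [0, 0, 0.062, 0, 0, 0], [0, 0, 0.062, 0, 0, 0], [-0.04, 0.02, 0.062, 0, 0, 0], [-0.09, 0.04, 0.062, 0, 0, 0], [-0.131, 0.06, 0.062, 0, 0, 0], [-0.131, 0.06, 0.062, 0, 0, 0], [-0.131, 0.06, 0.062, 0, 0, 0], [-0.131, 0.06, 0.062, 0, 0, 0]], jaw=0)

```text
time: 9.62
eef_pos: [0.4803, 0.0811, 0.1806]
tcp_rot: [-0.262, 0.965, -0.0, 0.0]
contact_force: [0.2, -0.9, -1.1]
opening: 0.001
finger_force: 0.0
```

Run:
```python
from h import *
s=ctrl.get_state();print(s['time'],s['eef_pos'],s['opening'])
im=ctrl.read_camera('wrist');C=cam('wrist',s)
v=(.5525+.04*.893,.0156+.04*.449,np.radians(26.7))
q=proj(box(*v,[[-.04,0,.11],[-.04,.058,.12],[-.086,.058,.12],[-.076,.0775,.12]]),C);print(q)
o=im[:,:,::-1].copy()
for a in q:
  if abs(a).max()<900:cv2.circle(o,tuple(int(t) for t in a),3,(0,255,0),-1)
cv2.imwrite('pics/w5.png',o)
```

```text
9.625 [0.48028549 0.08114748 0.18060308] 0.0008010874217285169
[[182.89203796 265.1574818 ]
 [262.24576372 277.76348668]
 [262.810145   213.71332233]
 [293.17526377 230.23851858]]
```

View pics/w5.png

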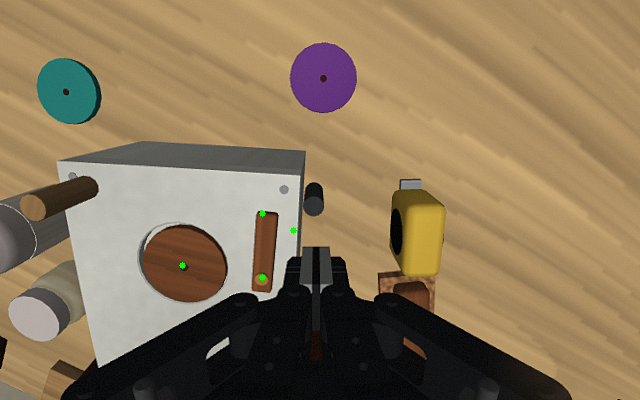

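Overlay points land on the recess, screw, tip and panel, so the model holds. Now I'll descend and sweep the button round.

Emit:
apply_moves(series=[[0, 0, -0.03, 0, 0, 0], [0, 0, -0.05, 0, 0, 0], [0, 0, -0.058, 0, 0, 0], [0, 0, -0.058, 0, 0, 0]])

```text
time: 10.18
eef_pos: [0.4794, 0.0815, 0.1339]
tcp_rot: [-0.262, 0.965, 0.0, -0.001]
contact_force: [-0.4, -0.3, 0.1]
opening: 0.001
finger_force: 0.0
```

Emit:
apply_moves(series=[[0.0045, -0.009, 0, 0, 0, 0], [0.009, -0.018, 0, 0, 0, 0], [0.0135, -0.027, 0, 0, 0, 0], [0.018, -0.0357, 0, 0, 0, 0], [0.022, -0.0405, 0, 0, 0, 0], [0.0265, -0.0455, 0, 0, 0, 0], [0.031, -0.05, 0, 0, 0, 0], [0.0375, -0.0545, 0, 0, 0, 0], [0.0437, -0.059, 0, 0, 0, 0], [0.0485, -0.0615, 0, 0, 0, 0], [0.0535, -0.0635, 0, 0, 0, 0], [0.0583, -0.0658, 0, 0, 0, 0], [0.0583, -0.0658, 0, 0, 0, 0]])

```text
time: 11.8
eef_pos: [0.5267, 0.0287, 0.1345]
tcp_rot: [-0.262, 0.965, -0.0, 0.0]
contact_force: [-0.7, 0.5, 0.3]
opening: -0.0
finger_force: 0.0
```

Run:
```python
from h import *
s=ctrl.get_state();print(s['time'],s['eef_pos'],s['contact_force'])
cv2.imwrite('pics/w6.png',ctrl.read_camera('wrist')[:,:,::-1])
```

```text
11.8 [0.52665015 0.02871485 0.1344731 ] [-0.66083023  0.51651101  0.28956632]
```

View pics/w6.png

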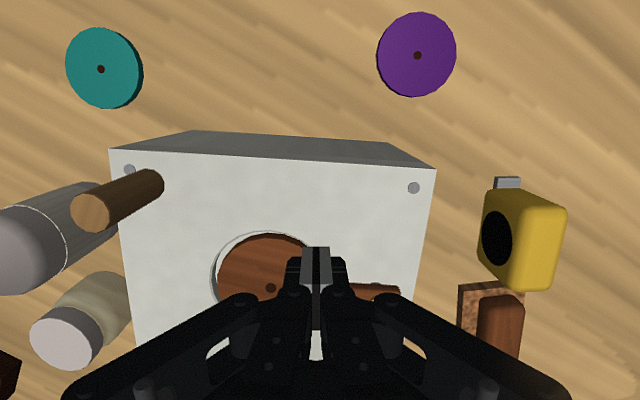

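The bar now lies across at (375,292). I'll back off, rise clear and check from above.

Emit:
apply_moves(series=[[-0.009, -0.0045, 0, 0, 0, 0], [-0.009, -0.0045, 0.03, 0, 0, 0], [-0.009, -0.0045, 0.1, 0, 0, 0], [-0.009, -0.0045, 0.18, 0, 0, 0], [-0.009, 0.06, 0.2, 0, 0, 0], [-0.009, 0.13, 0.2, 0, 0, 0], [-0.009, 0.2, 0.2, 0, 0, 0], [-0.009, 0.27, 0.2, 0, 0, 0], [-0.009, 0.3, 0.2, 0, 0, 0], [-0.009, 0.3, 0.2, 0, 0, 0]])

```text
time: 13.1
eef_pos: [0.5182, 0.2701, 0.294]
tcp_rot: [-0.264, 0.965, -0.0, -0.0]
contact_force: [-0.1, -0.8, -0.3]
opening: 0.001
finger_force: 0.0
```

Run:
```python
from h import *
s=ctrl.get_state();print(s['time'],s['eef_pos'],s['contact_force'])
a=ctrl.read_camera('top')[60:290,170:440,::-1]
cv2.imwrite('pics/top1c.png',cv2.resize(a,None,fx=2.6,fy=2.6,interpolation=cv2.INTER_CUBIC))
```

```text
13.1 [0.51816085 0.27011552 0.29403518] [-0.0924652  -0.81397188 -0.31264247]
```

View pics/top1c.png

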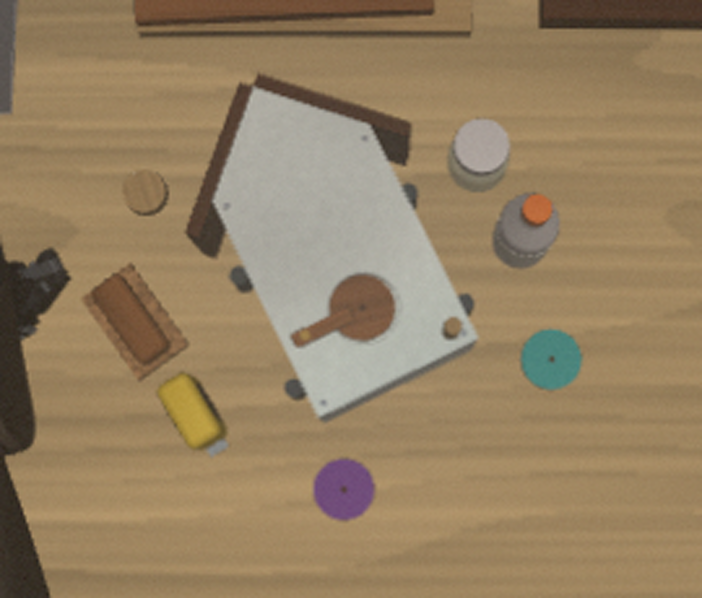

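The hatch sits in the recess at (362,307), the button points from (304,336) at its middle, and nothing else has moved. I'm handing in.

```bash
python3 -c "
from plant import ctrl
print(ctrl.sign_off())"
```

```text
the job is handed in; nothing more can be done
None
```

The hatch is pushed into its recess, the turn-button lies across it pointing at its middle, and the bystanders look unmoved in the last top view; I handed the job in after about 13 s of robot time, and the sign-off returned no verdict.

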